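Lengthen the mould-draining rack to its next locking hole

ROBOT

A 7-joint arm with a two-finger parallel gripper is mounted at the origin on the work surface. World frame = base frame: x ahead of the robot, y to its left, z up, the work surface at z = 0. Lengths are in m, angles in rad, forces in N, time in s.
With the tool pointing down it reaches from about 0.425 to 0.825 m from the base axis. Payload 3.6 kg.
Tool frame: the origin (TCP) lies midway between the tips of the shut fingers; the grasp point (between the pads) lies 19 mm behind it; y points along the fingers, z is the direction in which the jaws open and shut, and the axes are right-handed (so a half turn about y gives the same grasp; the last joint's range is limited). The gripper opens to 85 mm and grips with 20 to 120 N. Pads are 22 mm wide; open, the fingers measure 114 mm over their backs; the gripper's body (76 mm by 85 mm) begins 54 mm behind the grasp point. The pads swing forward as they close: fully open they stand 13 mm farther back than shut.
Start: joints at [-0.026, 0.615, -0.013, 1.423, 0.008, 1.103, -0.04], TCP at [0.65, 0, 0.231] pointing down, gripper open.
Joint ranges: [-3.12, 3.12], [-0.3, 2.06], [-1.34, 1.32], [0.26, 2.42], [-1.36, 4.5], [0.01, 1.98], [-2.84, 2.84]. Speed limits (rad/s): [2.79, 2.79, 3.14, 3.14, 3.14, 3.14, 3.14].

INTERFACE

Orientations are given as [roll, pitch, yaw] about the fixed x, y, z axes, in that order (R = Rz(yaw) Ry(pitch) Rx(roll)).
In Python, from workcell import arm gives the robot as it stands.
- The arm moves only by the shell command python3 -m crank 'ROWS' [FORCE]. ROWS is text: rows parted by semicolons, each of 7 numbers parted by spaces: the shift along the tool's x, y, z in mm, then the turn, a rotation vector about the tool's x, y, z in rad, then the closure, from -1 (fully open) to 1 (shut). In form: dx dy dz ax ay az jaw; .... A call has 1 to 8 rows; each row shifts and turns the commanded pose from where the row before left it, along the tool's axes as they then stand; what a row does not reach is not made up. A row lasts 1/12 s, in which the tool goes at most 41.7 mm and 7.16 degrees, less where a joint would pass 70% of its speed; a pose out of reach is approached as far as the arm can. A call is refused whole if a number of a shift passes 41.7 or a number of a turn 0.125, either way. A call with a gripper value outside its range is refused whole. The fingers move at their own pace and stop on an object; FORCE is the grip in N (left out, the last holds). Time passes only in rows, so rows that do not move let the fingers close. It gives the time, the measured TCP pose, the force and the opening at its end, in the units of the state.
- arm.observe(): the state, without advancing time (a new reading comes with each control period).
- arm.camera(name): name is "scene" or "side" or "wrist"; returns the picture (420x560x3 uint8, blue, green, red); there is no depth.
- arm.camera_params(name): a dict with "fovy" (degrees; the focal length in pixels is half the picture's height over the tangent of half this angle, whatever the lens; pixels are square), "cx", "cy" (the principal point, pixels), "xyz" and "attitude" of the camera in the world. Camera axes: x right, y down, z forward; pixel columns grow to the right and rows downward; lengths in m; the calibration is good to about 2 mm. A picture is of the moment at which its call begins: read the wrist's pose just before it. camera_params takes no time and is no camera call; for the wrist camera it gives the pose at the moment of the call.
- arm.close_job(): hands the job in, once; it reports no verdict.
The state is a dict: "clock": time; "joint_pos": joint angles; "joint_vel": joint speeds; "tau": joint torques, N m; "tool_pos": TCP position; "ee_rot": TCP orientation; "ft_force": force on the tool from outside, world axes, zero at the start; "torque": the same for the moment, N m; "grip_width": finger opening in m.
Only numpy, scipy, OpenCV 4.12 (cv2) and the standard library are available. Lean on these libraries where they do the work, as an engineer would, in place of code of your own. Each camera call takes 0.05 s, during which the arm holds its last target.

TASK

The draining rack is too short for the long mould: press in the spring button on the side of its outer tube, slide the tube out along the bar, and let the button pop out fully through the hole in the steel collar so that the rack is locked at its longer setting, then let go. Be gentle: do not drag the tube hard against the button, neither before it is pressed right in nor after it has popped out, and leave the mould, jar, bowl and spatula alone.

Things in the scene. Friction and masses are not known exactly. Their poses are not given: they have to be found in the camera images.
- rack: Fixed telescoping rack: steel foot, post, level dark inner bar; aluminium drip tray, 130 x 330 x 14 mm high, below the tube. Origin on the table right below the button. +x: the way the button points (roughly away from the robot), +y: the way the outer tube slides out, z up. Bar and tube run along y at x = 0, centre line 80 mm above the table.
- post_rod (a point): Middle of the cross rod (110 mm long, along rack x, 10 mm thick) on the rack's fixed post, at rack y = -165 mm, 125 mm above the table. The post is 40 x 26 mm.
- tube_rod (a point): Middle of the like cross rod on the sliding outer tube, 100 mm on the +y side of the tube's first hole, 125 mm above the table. Moves with the tube.
- tube_hole (a point): Middle of the outer tube's section, level with its first hole; moves with the tube, axes as the rack. Aluminium square tube, 32 mm wide (x), 40 mm high (60 to 100 mm above the table), wall 3 mm, from 135 mm on the -y side of this point to 113 mm on the +y side. The first hole is a square window of 18.5 mm in its +x face.
- tube: The outer tube, 0.6 kg; origin and axes as tube_hole. It carries a clamped steel collar, 50 mm long (y), 2 mm thicker than the tube all round, with the second hole (18.5 mm square, +x face) in its middle, 58 to 90 mm on the -y side of the first: a different, unmeasured place each time, so slide until the button is felt or seen to pop.
- slide (a joint): How far the outer tube is slid out along the rack's +y, m. About 0 at the start (button in the first hole, about 1.3 mm of play either way), 0.058 to 0.090 with the button in the collar's hole, end stop at 0.102. Sliding friction about 7 N.
- button: Round-nosed steel spring button, 16 mm in diameter, in the inner bar; it points along the rack's +x and has a fixed place along the bar. Origin 8 mm behind the nose. At rest the nose stands 7 mm proud of the tube's +x face (5 mm proud of the collar).
- button_tip (a point): Tip of the button's nose; when out, at rack x = 23 mm, y = 0, z = 80 mm.
- press (a joint): How far the button is pushed in, m: 0 fully out, 0.007 level with the tube's face, 0.010 held down under the wall. Spring 4 N out, 7 N level. Level or within 1 mm of it, the tube rides over the nose with 18 to 23 N along the tube in all; less deep, it locks. A squeeze of 20 to 30 N, one finger on the button, the other on the tube's -x face, presses it level if well centred.
- mould: Long white plastic praline mould lying flat, 135 x 275 x 24 mm; origin under its middle. Leave alone.
- jar: Amber glass jar with steel cap, 68 mm wide, 100 mm high; origin under its middle. Leave alone.
- bowl: White bowl, 120 mm wide, 55 mm high; origin under its middle. Leave alone.
- spatula: Spatula lying flat near the robot. Leave alone.

How it is judged:
By the outcome, as a careful person would: the job done as asked, in the order asked, and still so for the second after the job is handed in, with the robot touching nothing.
It also fails if it takes over 67 s, if anything falls off the work surface, if the arm or the gripper's body presses on something with over 40 N, if the wrist force passes 120 N, or if a joint passes its speed limit or range.

## Working session

There is one attempt and no reset: what is moved stays moved. The work goes in short steps, Python scripts to look and compute and a shell command to move; the robot and the scene stay as the last step left them, time stands still between calls to the robot, and variables do not carry over. Pictures are saved under pics/ and viewed, and the job is handed in when it is done.

```bash
ls; mkdir -p pics
python3 - <<'E'
from workcell import arm
import cv2
print(arm.observe())
for n in ["scene","side","wrist"]:
    print(n,arm.camera_params(n)); cv2.imwrite(f"pics/{n}0.png",arm.camera(n))
E
```

```text
pics
{'clock': 0.0, 'joint_pos': array([-0.02647956,  0.61592861, -0.01262621,  1.42491376,  0.00808589,
        1.10339198, -0.0403987 ]), 'joint_vel': array([-0.0022324 ,  0.00081569, -0.00105397, -0.00018981,  0.00011866,
        0.00094598, -0.00049367]), 'tau': array([ 1.38264377e-04, -4.69217670e+01,  2.59523503e-01, -1.71036780e+01,
        1.00907375e-02,  9.80606623e-03,  4.10031795e-07]), 'tool_pos': array([6.49230520e-01, 5.01283542e-06, 2.30127086e-01]), 'ee_rot': array([-1.57338826e+00, -1.95745660e-05, -1.57074715e+00]), 'ft_force': array([ 2.02727373, -0.36746133,  0.40908135]), 'torque': array([ 0.00354652,  0.00344887, -0.00043806]), 'grip_width': 0.08534576385668079}
scene {'fovy': 46.41557408894224, 'cx': 277.5896191843763, 'cy': 206.40136307652455, 'xyz': array([ 1.43325066, -0.04592123,  0.67977318]), 'attitude': array([-2.14580464, -0.01381797,  1.40561532])}
side {'fovy': 47.7259890473328, 'cx': 276.8879073849871, 'cy': 207.5320414827503, 'xyz': array([0.14329476, 0.85121612, 0.75055972]), 'attitude': array([-2.2134503 ,  0.01974568, -2.64618206])}
wrist {'fovy': 68.04555392047483, 'cx': 277.5108878706882, 'cy': 200.76577206466467, 'xyz': array([0.64866843, 0.08233859, 0.37162528]), 'attitude': array([ 2.81959937e+00,  2.14208220e-03, -3.26178501e-04])}
```

View pics/scene0.png

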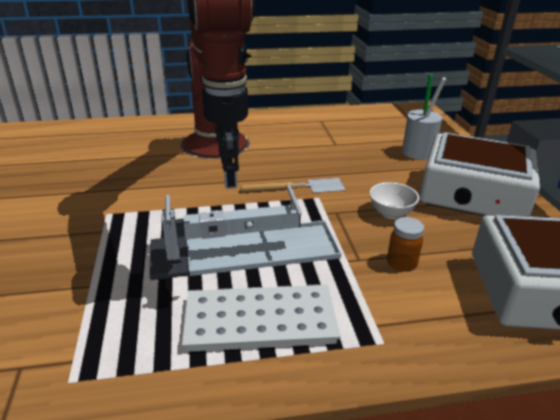

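View pics/side0.png

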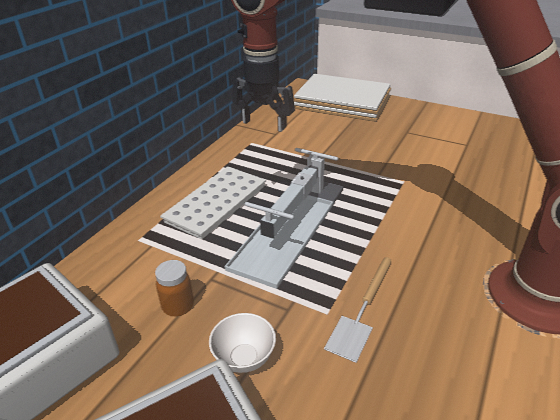

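View pics/wrist0.png

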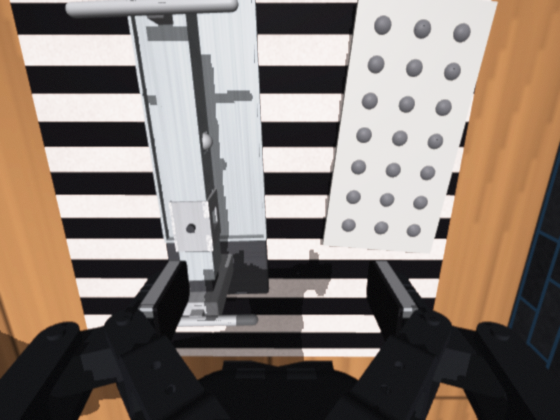

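Scene: collar is near (212,225) and the button near (249,225). The post and its rod are on the left, the tube rod on the right. Wrist: button at about (207,141), collar about (192,225), tube rod at the top and post rod at (225,320). I'll zoom in next.

```bash
cat > h.py <<'E'
import numpy as np,cv2
from scipy.spatial.transform import Rotation as R
def ray(p,u,v):
    f=210/np.tan(np.radians(p["fovy"])/2)
    d=R.from_euler('xyz',p["attitude"]).as_matrix()@np.array([(u-p["cx"])/f,(v-p["cy"])/f,1])
    return np.array(p["xyz"]),d/np.linalg.norm(d)
def onz(p,u,v,z):
    o,d=ray(p,u,v); return o+d*(z-o[2])/d[2]
def two(p1,a,p2,b):
    o1,d1=ray(p1,*a);o2,d2=ray(p2,*b)
    s=np.linalg.lstsq(np.stack([d1,-d2],1),o2-o1,rcond=None)[0]
    q1=o1+s[0]*d1;q2=o2+s[1]*d2
    return (q1+q2)/2,np.linalg.norm(q1-q2)
def proj(p,X):
    f=210/np.tan(np.radians(p["fovy"])/2)
    c=R.from_euler('xyz',p["attitude"]).as_matrix().T@(np.array(X)-p["xyz"])
    return np.array([p["cx"]+f*c[0]/c[2],p["cy"]+f*c[1]/c[2]])
E
python3 - <<'E'
import cv2
a=cv2.imread("pics/scene0.png")[185:285,140:340]; cv2.imwrite("pics/sc.png",cv2.resize(a,None,fx=4,fy=4,interpolation=cv2.INTER_CUBIC))
a=cv2.imread("pics/wrist0.png")[0:340,60:290]; cv2.imwrite("pics/wc.png",cv2.resize(a[100:260,70:],None,fx=3.5,fy=3.5,interpolation=cv2.INTER_CUBIC))
a=cv2.imread("pics/side0.png")[140:300,220:350]; cv2.imwrite("pics/sd.png",cv2.resize(a,None,fx=3.5,fy=3.5,interpolation=cv2.INTER_CUBIC))
E
```

```text
(no output)
```

View pics/sc.png

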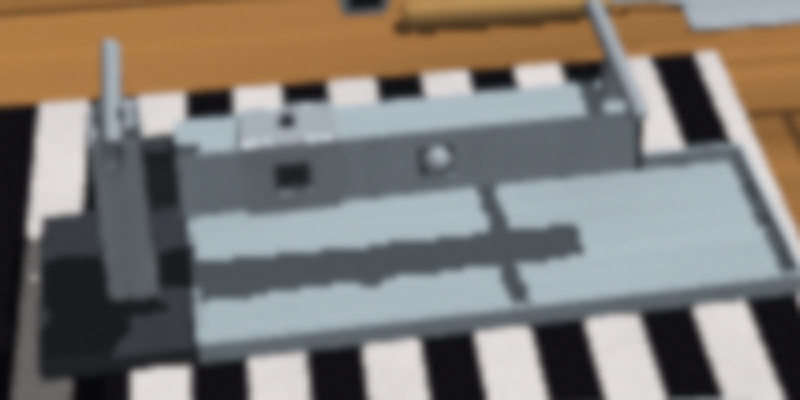

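View pics/wc.png

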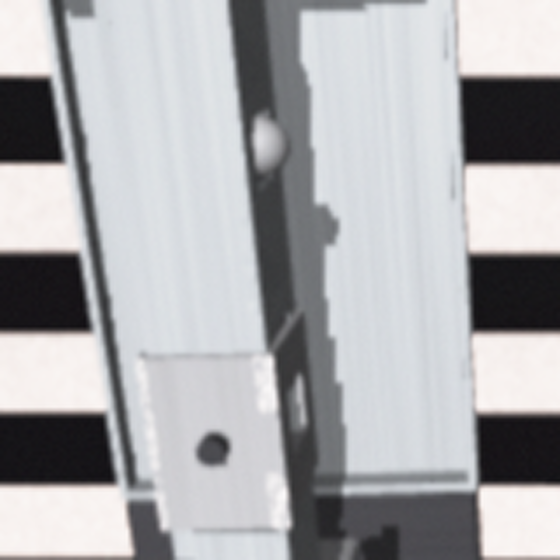

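View pics/sd.png

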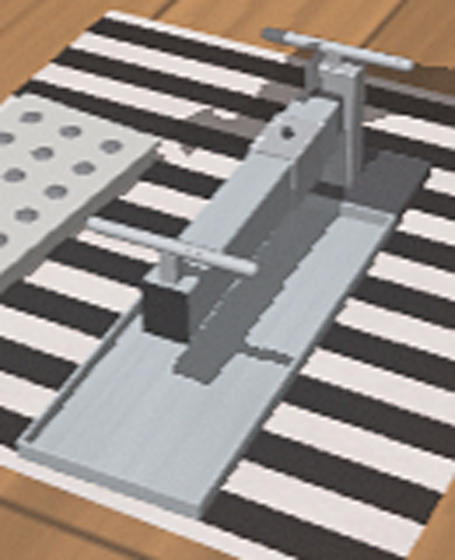

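Run:
```python
from workcell import arm
from h import *
np.set_printoptions(precision=4,suppress=True)
w,s,d=[arm.camera_params(n) for n in("wrist","scene","side")]
print("tip",two(w,(211.0,141.7),s,(249.5,224.2)), onz(w,211,141.7,.08),onz(s,249.5,224.2,.08))
print("tube rod w",onz(w,70,10,.128),onz(w,237,5,.128))
print("tube rod d",onz(d,246.3,204,.127),onz(d,292,216.6,.127))
print("post rod d",onz(d,297,149.4,.127),onz(d,336.6,158.3,.127))
print("rods s",[onz(s,a,b,.127) for a,b in((168,196),(168,222),(288,187),(299,212))])
print("collar w",[onz(w,130+a/3.5,100+b/3.5,.102) for a,b in((213,449),(140,354),(272,354),(163,528),(290,528))])
print("collar tophole s",onz(s,140+288/4,185+121/4,.102))
print("edge far of tube top at +x",[onz(w,130+a/3.5,100+b/3.5,.1) for a,b in((231,10),(266,345))])
```

```text
tip (array([0.5871, 0.0433, 0.0837]), np.float64(0.0001954228348037819)) [0.5863 0.0429 0.08  ] [0.5818 0.0438 0.08  ]
tube rod w [0.5058 0.139  0.128 ] [0.6206 0.1419 0.128 ]
tube rod d [0.6169 0.1434 0.127 ] [0.506 0.138 0.127]
post rod d [ 0.6238 -0.1229  0.127 ] [ 0.5141 -0.1272  0.127 ]
rods s [array([ 0.5193, -0.1228,  0.127 ]), array([ 0.6178, -0.1209,  0.127 ]), array([0.5185, 0.1377, 0.127 ]), array([0.6201, 0.1417, 0.127 ])]
collar w [array([ 0.5665, -0.035 ,  0.102 ]), array([ 0.5498, -0.008 ,  0.102 ]), array([ 0.5843, -0.008 ,  0.102 ]), array([ 0.5506, -0.0587,  0.102 ]), array([ 0.5857, -0.0587,  0.102 ])]
collar tophole s [ 0.569  -0.0336  0.102 ]
edge far of tube top at +x [array([0.5803, 0.0777, 0.1   ]), array([ 0.5825, -0.0062,  0.1   ])]
```

Rods, collar and button agree. Rack origin is about (0.564, 0.041), yaw about +0.03, and the expected slide is about 76 mm. Next I'll move above the button, aligned with it.

```bash
python3 -m crank '-7 10 -14.2 0 0 0 -1;-7 10 -14.2 0 0 0 -1;-7 10 -14.2 0 0 0 -1;-7 10 -14.2 0 0 0 -1;-7 10 -14.2 0 0 0 -1;-6.5 10 -14 0 0 0 -1;0 0 0 0 -0.03 0 -1;0 0 0 0 0 0 -1' 30
python3 - <<'E'
from workcell import arm
import cv2
from h import *
o=arm.observe();print(o["tool_pos"],o["ee_rot"],o["ft_force"])
w=arm.camera_params("wrist");im=arm.camera("wrist");cv2.imwrite("pics/w1.png",im)
print(w); 
for X in((.587,.0415,.08),(.5643,.041,.1)):print(proj(w,X))
E
```

```text
clock: 0.82
tool_pos: [0.5645, 0.0418, 0.171]
ee_rot: [-1.572, -0.0, -1.538]
ft_force: [0.3, -0.2, -0.2]
grip_width: 0.0852
[0.56450542 0.04180172 0.17097558] [-1.57203697e+00 -6.33483552e-05 -1.53813267e+00] [ 0.32188714 -0.1754106  -0.16755948]
{'fovy': 68.04555392047483, 'cx': 277.5108878706882, 'cy': 200.76577206466467, 'xyz': array([0.56106688, 0.12408514, 0.31238649]), 'attitude': array([2.81956793e+00, 9.94535947e-04, 3.22506198e-02])}
[307.11442715 207.76382454]
[278.55367222 216.68189274]
```

View pics/w1.png

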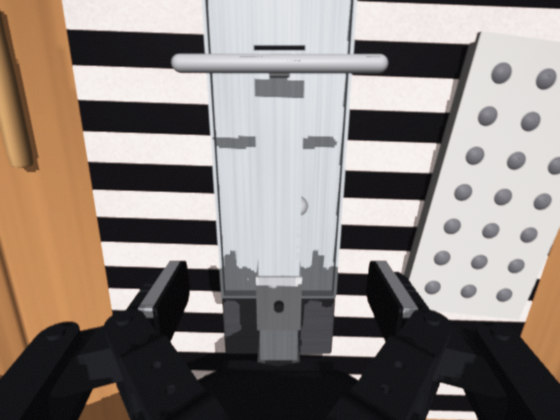

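The button shows at (306,206), against a prediction of (307,208). The tube is centred between the fingers at column 279. Descending.

```bash
python3 -m crank '-0.5 18 0 0 0 0 -1;0 18 0 0 0 0 -1;0 18 0 0 0 0 -1;0 18 0 0 0 0 -1;0 18 0 0 0 0 -1;0 15 0 0 0 0 -1;0 7.5 0 0 0 0 -1;0 0 0 0 0 0 -1' 30
python3 - <<'E'
from workcell import arm
import cv2
o=arm.observe();print(o["tool_pos"],o["ee_rot"],o["ft_force"])
for n in("wrist","scene"): cv2.imwrite(f"pics/{n}2.png",arm.camera(n))
E
```

```text
clock: 1.53
tool_pos: [0.5652, 0.0412, 0.0575]
ee_rot: [-1.572, -0.001, -1.542]
ft_force: [-0.6, -0.4, -0.4]
grip_width: 0.085
[0.56517752 0.04123396 0.05751137] [-1.57249725e+00 -5.61274026e-04 -1.54183999e+00] [-0.56828262 -0.36923334 -0.35782258]
```

View pics/wrist2.png

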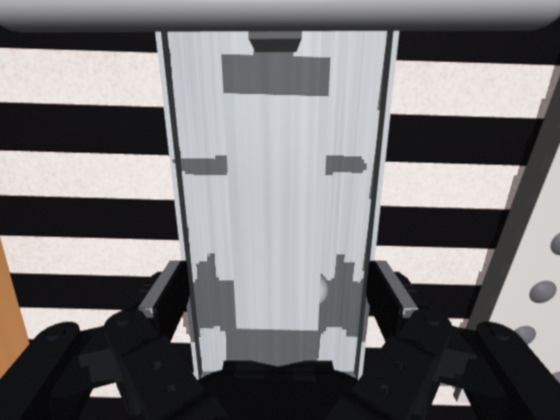

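View pics/scene2.png

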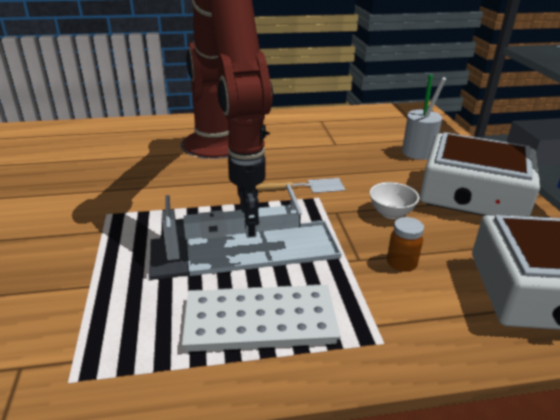

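```bash
python3 -m crank '-1.2 -1 -0.5 0 0 0 -1;0 0 0 0 0 0 -1;0 0 0 0 0 0 -1' 30
python3 - <<'E'
from workcell import arm
import cv2
from h import *
w=arm.camera_params("wrist");s=arm.camera_params("scene")
im=arm.camera("wrist");cv2.imwrite("pics/w3.png",cv2.resize(im[230:340,120:440],None,fx=2.4,fy=2.4,interpolation=cv2.INTER_CUBIC))
im=arm.camera("scene");cv2.imwrite("pics/s3.png",cv2.resize(im[170:280,180:320],None,fx=5,fy=5,interpolation=cv2.INTER_CUBIC))
print(onz(w,327,288,.08), onz(w,322,273,.08), onz(w,322,303,.08))
o=arm.observe();print(o["tool_pos"],o["ee_rot"],o["ft_force"],o["clock"])
E
```

```text
clock: 1.88
tool_pos: [0.5651, 0.0434, 0.0609]
ee_rot: [-1.569, 0.0, -1.541]
ft_force: [-0.0, 0.3, -0.1]
grip_width: 0.0854
[0.58679104 0.04357804 0.08      ] [0.58391656 0.0513353  0.08      ] [0.58511438 0.03540885 0.08      ]
[0.5648079  0.04327662 0.06049743] [-1.56955092e+00  1.04032155e-04 -1.54067796e+00] [-0.45585431  0.53006851  0.07385692] 1.9833
```

View pics/w3.png

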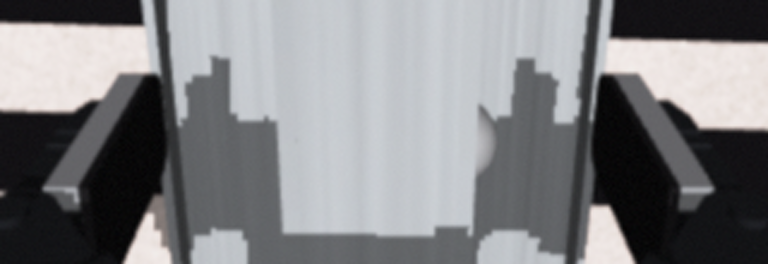

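View pics/s3.png

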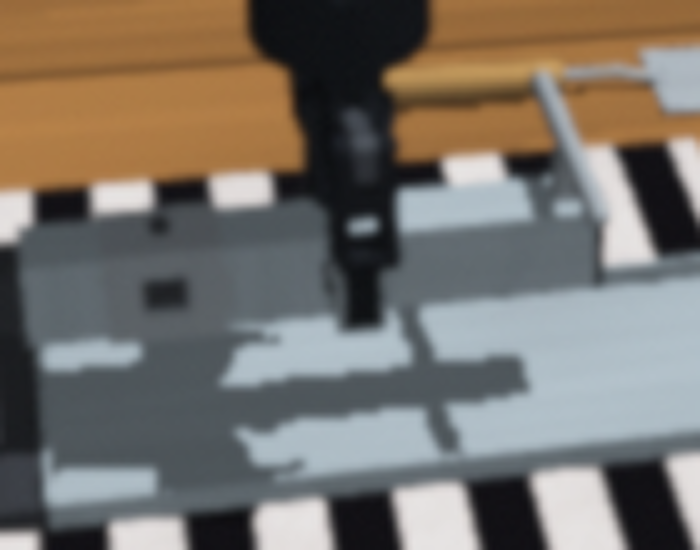

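Button centre is at (322,289), giving y=0.0432 against TCP y=0.0433, so it is centred. Lowering 1.5 mm, then squeezing.

```bash
python3 -m crank '0 1.5 0 0 0 0 -1;0 0 0 0 0 0 -0.4;0 0 0 0 0 0 -0.1;0 0 0 0 0 0 -0.1' 25
python3 -m crank '0 0 0 0 0 0 0.1;0 0 0 0 0 0 0.2;0 0 0 0 0 0 0.4;0 0 0 0 0 0 1;0 0 0 0 0 0 1;0 0 0 0 0 0 1' 25
```

```text
clock: 2.32
tool_pos: [0.5644, 0.0432, 0.0583]
ee_rot: [-1.571, -0.0, -1.541]
ft_force: [-0.1, 0.1, -0.2]
grip_width: 0.0515
clock: 2.82
tool_pos: [0.5649, 0.0433, 0.059]
ee_rot: [-1.57, 0.0, -1.541]
ft_force: [1.1, -0.3, 5.9]
grip_width: 0.032
```

Width is 32.0 mm, so the button is level, and the side force is about 1 N. Starting the slide gently.

```bash
python3 -m crank '0 0 0 0 0 0 1;0 0 0 0 0 0 1' 30; python3 -m crank '-1 0 0 0 0 0 1;-1 0 0 0 0 0 1;-1 0 0 0 0 0 1'
```

```text
clock: 2.98
tool_pos: [0.5649, 0.0432, 0.059]
ee_rot: [-1.57, 0.0, -1.541]
ft_force: [1.0, 0.1, 5.6]
grip_width: 0.0318
clock: 3.23
tool_pos: [0.5649, 0.0432, 0.059]
ee_rot: [-1.57, -0.004, -1.542]
ft_force: [1.3, -5.9, 5.7]
grip_width: 0.032
```

```bash
python3 -m crank '-1 0 0 0 0 0 1;-1 0 0 0 0 0 1;-1 0 0 0 0 0 1'; python3 -m crank '-1 0 0 0 0 0 1;-1 0 0 0 0 0 1'
```

```text
clock: 3.48
tool_pos: [0.5649, 0.0434, 0.059]
ee_rot: [-1.57, -0.007, -1.543]
ft_force: [0.3, -7.5, 5.6]
grip_width: 0.0317
clock: 3.65
tool_pos: [0.5649, 0.0446, 0.059]
ee_rot: [-1.57, -0.008, -1.544]
ft_force: [0.1, -10.1, 5.8]
grip_width: 0.0316
```

```bash
python3 -m crank '-1 0 0 0 0 0 1;-1 0 0 0 0 0 1;0 0 0 0 0 0 1'; python3 -m crank '-1 0 0 0 0 0 1;-1 0 0 0 0 0 1;0 0 0 0 0 0 1'
```

```text
clock: 3.9
tool_pos: [0.5648, 0.0472, 0.059]
ee_rot: [-1.57, -0.007, -1.544]
ft_force: [0.5, -8.0, 6.7]
grip_width: 0.0318
clock: 4.15
tool_pos: [0.5647, 0.0477, 0.059]
ee_rot: [-1.57, -0.009, -1.545]
ft_force: [0.0, -10.5, 6.2]
grip_width: 0.0317
```

```bash
python3 -m crank '-1 0 0 0 0 0 1;-1 0 0 0 0 0 1;-1 0 0 0 0 0 1'; python3 -m crank '-1 0 0 0 0 0 1;-1 0 0 0 0 0 1;0 0 0 0 0 0 1'
python3 - <<'E'
from workcell import arm
import cv2
im=arm.camera("wrist");cv2.imwrite("pics/w4.png",im)
E
```

```text
clock: 4.4
tool_pos: [0.5647, 0.0483, 0.059]
ee_rot: [-1.57, -0.012, -1.546]
ft_force: [1.6, -15.5, 6.4]
grip_width: 0.0316
clock: 4.65
tool_pos: [0.5647, 0.0494, 0.059]
ee_rot: [-1.57, -0.013, -1.546]
ft_force: [0.9, -14.7, 6.3]
grip_width: 0.0313
```

View pics/w4.png

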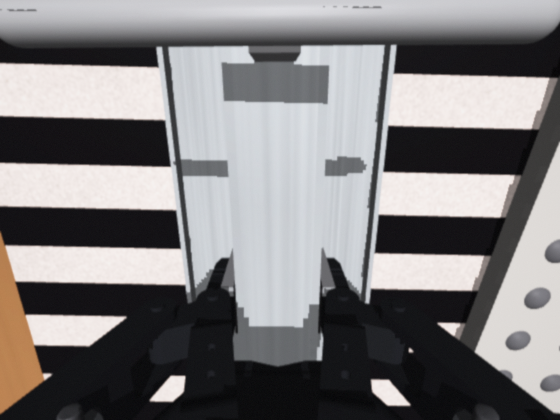

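The rod has moved with the gripper, with little or no slip. Continuing.

```bash
python3 -m crank '-1 0 0 0 0 0 1;-1 0 0 0 0 0 1;-1 0 0 0 0 0 1'; python3 -m crank '-1 0 0 0 0 0 1;-1 0 0 0 0 0 1;0 0 0 0 0 0 1';python3 -m crank '-1 0 0 0 0 0 1;-1 0 0 0 0 0 1;0 0 0 0 0 0 1'
```

```text
clock: 4.95
tool_pos: [0.5647, 0.0499, 0.059]
ee_rot: [-1.571, -0.016, -1.548]
ft_force: [0.1, -19.5, 7.0]
grip_width: 0.0317
clock: 5.2
tool_pos: [0.5644, 0.0575, 0.059]
ee_rot: [-1.57, -0.009, -1.546]
ft_force: [1.3, -8.7, 6.4]
grip_width: 0.0317
clock: 5.45
tool_pos: [0.5643, 0.0617, 0.059]
ee_rot: [-1.57, -0.007, -1.544]
ft_force: [0.9, -7.5, 2.4]
grip_width: 0.0318
```

Run:
```python
from workcell import arm
import cv2,numpy as np
a=arm.camera("wrist");b=arm.camera("scene")
b=cv2.resize(b[170:290,160:340],None,fx=3.5,fy=3.5,interpolation=cv2.INTER_CUBIC)
cv2.imwrite("pics/c5.png",np.vstack([cv2.resize(a,(630,472))[:170],b]))
```

```text
(no output)
```

View pics/c5.png

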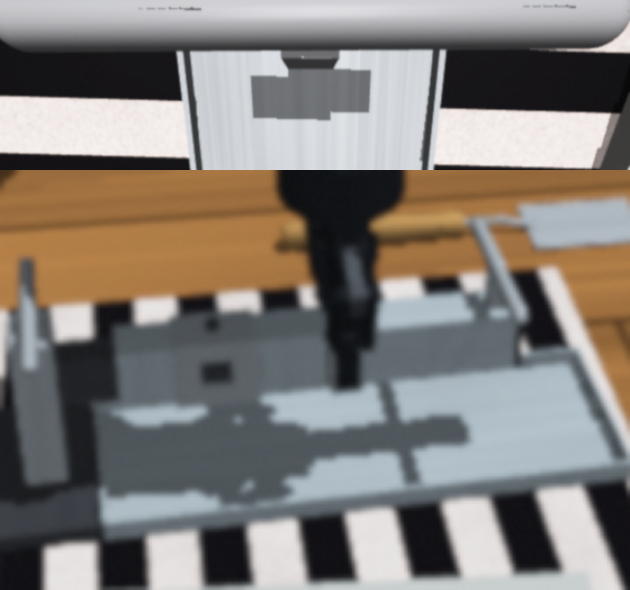

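```bash
cat > m.py <<'E'
from workcell import arm
from h import *
s=arm.camera_params("scene")
c,sn=np.cos(.03),np.sin(.03);ex=np.array([c,sn,0]);ey=np.array([-sn,c,0]);O=np.array([.5643,.0425,0])
def rk(u,v,x):
    o,d=ray(s,u,v); t=(x-(o-O)@ex)/(d@ex); q=o+t*d; return (q-O)@ey,q[2]
E
python3 -m crank '-2 0 0 0 0 0 1;-3 0 0 0 0 0 1;-3 0 0 0 0 0 1;-3 0 0 0 0 0 1;-3 0 0 0 0 0 1;-3 0 0 0 0 0 1;-2 0 0 0 0 0 1;-1 0 0 0 0 0 1' 22
python3 - <<'E'
from m import *
for n,u,v,x in(("btn",249.5,224.2,.022),("hole0",213,229.2,.018),("hole18",221.4,227.7,.018)):print(n,rk(u,v,x))
E
```

```text
clock: 6.22
tool_pos: [0.5637, 0.0817, 0.059]
ee_rot: [-1.57, -0.007, -1.544]
ft_force: [-0.7, -6.2, 7.2]
grip_width: 0.0315
btn (np.float64(0.00014066422008238936), np.float64(0.08316468055561832))
hole0 (np.float64(-0.07692930463871067), np.float64(0.07699070947667452))
hole18 (np.float64(-0.059174605199237056), np.float64(0.07865282492579884))
```

```bash
python3 -m crank '-2 0 0 0 0 0 1;-3 0 0 0 0 0 1;-3 0 0 0 0 0 1;-3 0 0 0 0 0 1;-3 0 0 0 0 0 1;-3 0 0 0 0 0 1;-2 0 0 0 0 0 1;-1 0 0 0 0 0 1' 22
python3 -m crank '-2 0 0 0 0 0 1;-2 0 0 0 0 0 1;-1.5 0 0 0 0 0 1;-1.5 0 0 0 0 0 1;0 0 0 0 0 0 1' 22
python3 - <<'E'
from m import *
b=arm.camera("scene");cv2.imwrite("pics/s6.png",cv2.resize(b[170:290,180:340],None,fx=5,fy=5,interpolation=cv2.INTER_CUBIC))
E
```

```text
clock: 6.88
tool_pos: [0.563, 0.1002, 0.059]
ee_rot: [-1.571, -0.009, -1.544]
ft_force: [0.5, -10.5, 7.0]
grip_width: 0.0317
clock: 7.3
tool_pos: [0.5628, 0.1089, 0.059]
ee_rot: [-1.571, -0.007, -1.544]
ft_force: [-0.7, -6.5, 6.1]
grip_width: 0.0317
```

View pics/s6.png

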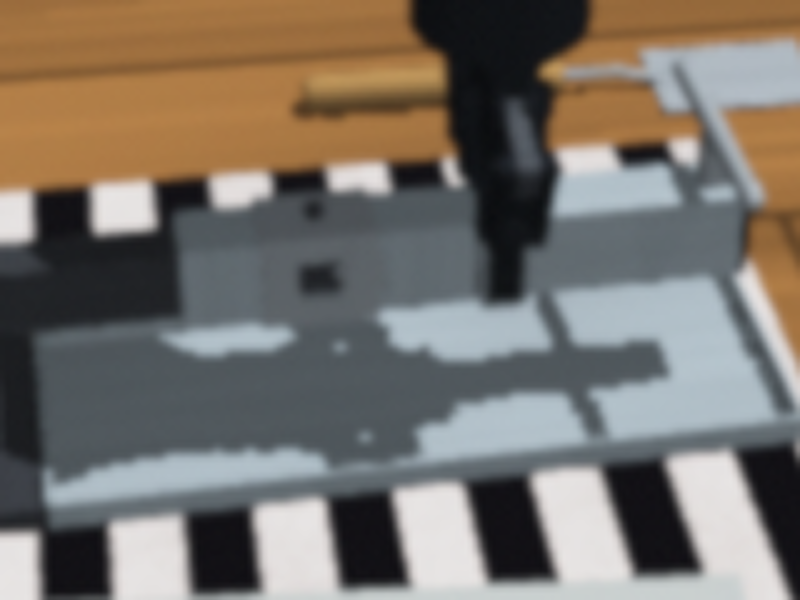

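Collar hole is now at (244,225), and the button's grey flank shows in its right side. Going on slowly.

```bash
python3 -m crank '-1.5 0 0 0 0 0 1;-1.5 0 0 0 0 0 1;-1.5 0 0 0 0 0 1;-1 0 0 0 0 0 1;0 0 0 0 0 0 1' 20
python3 -m crank '-1 0 0 0 0 0 1;-1 0 0 0 0 0 1;0 0 0 0 0 0 1'
python3 - <<'E'
from m import *
print(rk(244,225.4,.018))
b=arm.camera("scene");cv2.imwrite("pics/s7.png",cv2.resize(b[200:250,210:290],None,fx=8,fy=8,interpolation=cv2.INTER_CUBIC))
E
```

```text
clock: 7.77
tool_pos: [0.5625, 0.1183, 0.059]
ee_rot: [-1.57, -0.002, -1.542]
ft_force: [0.4, -1.3, 5.7]
grip_width: 0.0319
clock: 8.02
tool_pos: [0.5624, 0.1185, 0.059]
ee_rot: [-1.571, -0.004, -1.542]
ft_force: [-0.6, -5.2, 6.4]
grip_width: 0.0315
(np.float64(-0.011148189542171583), np.float64(0.0786713603365693))
```

View pics/s7.png

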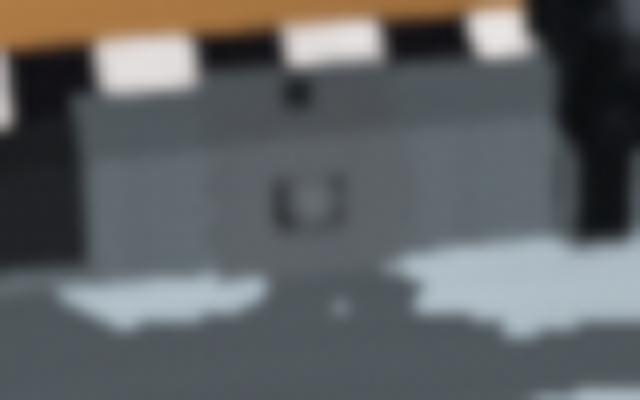

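The button is emerging: it sits at (249.4,225), slightly to the right within the hole (244–253). A touch more is needed.

```bash
python3 -m crank '-0.5 0 0 0 0 0 1;-0.5 0 0 0 0 0 1;0 0 0 0 0 0 1'
python3 - <<'E'
from m import *
print(arm.observe()["ft_force"],arm.observe()["tool_pos"])
b=arm.camera("scene");cv2.imwrite("pics/s8.png",cv2.resize(b[210:240,230:275],None,fx=14,fy=14,interpolation=cv2.INTER_CUBIC))
E
```

```text
clock: 8.32
tool_pos: [0.5624, 0.1186, 0.059]
ee_rot: [-1.571, -0.005, -1.543]
ft_force: [-0.5, -5.7, 6.4]
grip_width: 0.0319
[-0.47022892 -5.70762477  6.385279  ] [0.56244436 0.11855905 0.0589697 ]
```

View pics/s8.png

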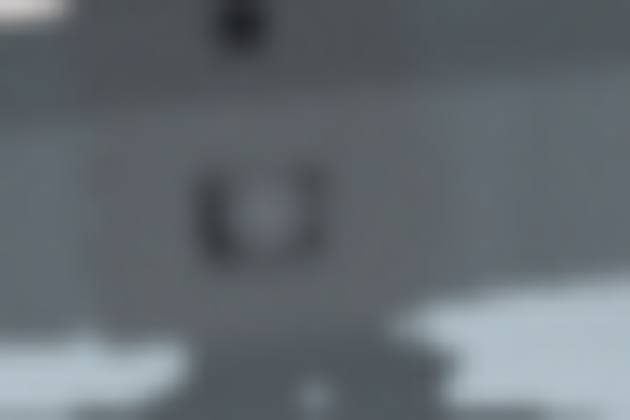

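```bash
python3 -m crank '-0.5 0 0 0 0 0 1;-0.5 0 0 0 0 0 1;0 0 0 0 0 0 1';  python3 - <<'E'
from m import *
print(rk(248.9,225.2,.02))
E
```

```text
clock: 8.62
tool_pos: [0.5624, 0.1189, 0.059]
ee_rot: [-1.571, -0.006, -1.543]
ft_force: [-0.5, -6.7, 7.2]
grip_width: 0.0315
(np.float64(-0.0009176607836770149), np.float64(0.07931947582790422))
```

```bash
python3 -m crank '-0.5 0 0 0 0 0 1;0 0 0 0 0 0 1'; python3 -m crank '-0.4 0 0 0 0 0 1;0 0 0 0 0 0 1';python3 - <<'E'
from m import *
b=arm.camera("scene");cv2.imwrite("pics/s9.png",cv2.resize(b[210:240,230:275],None,fx=14,fy=14,interpolation=cv2.INTER_CUBIC))
E
```

```text
clock: 8.78
tool_pos: [0.5624, 0.1194, 0.059]
ee_rot: [-1.571, -0.006, -1.543]
ft_force: [0.3, -7.9, 6.7]
grip_width: 0.0319
clock: 8.95
tool_pos: [0.5624, 0.1197, 0.0589]
ee_rot: [-1.571, -0.006, -1.543]
ft_force: [0.4, -7.3, 7.7]
grip_width: 0.032
```

View pics/s9.png

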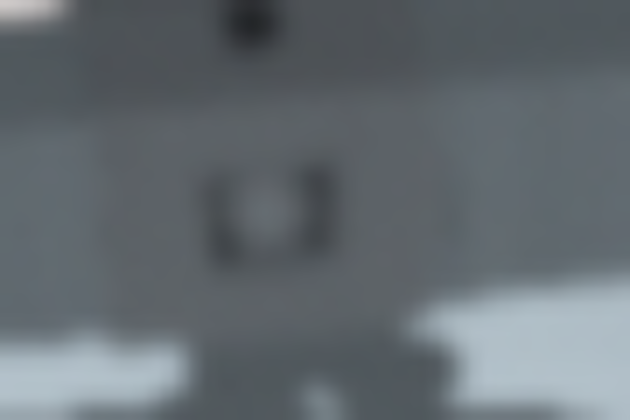

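The gaps are now even on both sides of the button. I'll unload the arm's push, then release and look.

```bash
python3 -m crank '1.5 0 0 0 0 0 1;1.5 0 0 0 0 0 1;0 0 0 0 0 0 1'
```

```text
clock: 9.25
tool_pos: [0.5624, 0.1198, 0.059]
ee_rot: [-1.57, -0.002, -1.542]
ft_force: [-0.1, -2.4, 6.0]
grip_width: 0.0315
```

```bash
python3 -m crank '1.3 0 0 0 0 0 1;0 0 0 0 0 0 1;0 0 0 0 0 0 0.1;0 0 0 0 0 0 -0.3;0 0 0 0 0 0 -1;0 0 0 0 0 0 -1;0 0 0 0 0 0 -1;0 0 0 0 0 0 -1'
python3 - <<'E'
from m import *
b=arm.camera("scene");cv2.imwrite("pics/s10.png",cv2.resize(b[200:250,210:290],None,fx=8,fy=8,interpolation=cv2.INTER_CUBIC))
b=arm.camera("wrist");cv2.imwrite("pics/w10.png",b)
E
```

```text
clock: 9.92
tool_pos: [0.5618, 0.1203, 0.0581]
ee_rot: [-1.571, -0.0, -1.541]
ft_force: [0.7, -0.0, -0.5]
grip_width: 0.0852
```

View pics/s10.png

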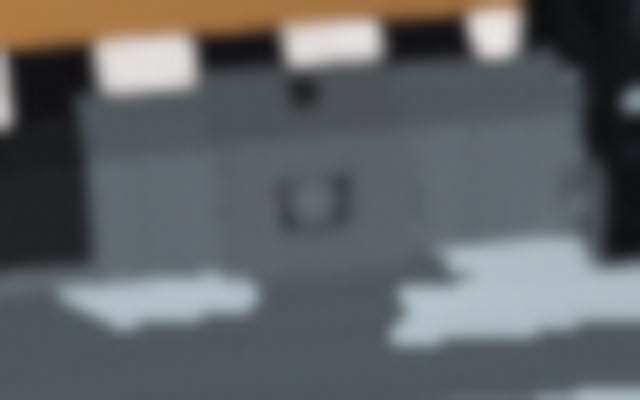

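View pics/w10.png

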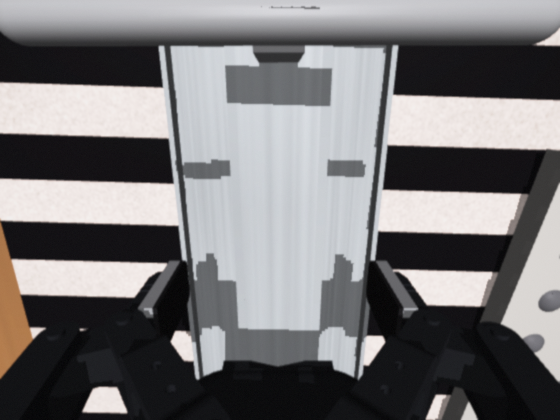

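The hole now has even gaps and the gripper is open. Retreating straight up, then to a pose where the wrist camera sees the button in profile.

```bash
python3 -m crank '0 -15 0 0 0 0 -1;0 -20 0 0 0 0 -1;0 -20 0 0 0 0 -1;0 -20 0 0 0 0 -1;0 -20 0 0 0 0 -1;0 -20 0 0 0 0 -1;0 -20 0 0 0 0 -1;0 -15 0 0 0 0 -1'
python3 -m crank '15 0 12 0 0 0 -1;20 0 15 0 0 0 -1;20 0 15 0 0 0 -1;20 0 15 0 0 0 -1;20 0 15 0 0 0 -1;15 0 8 0 0 0 -1;10 0 0 0 0 0 -1;0 0 0 0 0 0 -1'
python3 - <<'E'
from m import *
b=arm.camera("scene");cv2.imwrite("pics/s11.png",cv2.resize(b[180:280,150:350],None,fx=4,fy=4,interpolation=cv2.INTER_CUBIC))
w=arm.camera_params("wrist");b=arm.camera("wrist");cv2.imwrite("pics/w11.png",b)
u,v=proj(w,[.587,.0432,.08]).astype(int);print(u,v)
cv2.imwrite("pics/w11c.png",cv2.resize(b[max(v-50,0):v+50,max(u-60,0):u+60],None,fx=6,fy=6,interpolation=cv2.INTER_CUBIC))
E
```

```text
clock: 10.68
tool_pos: [0.5625, 0.1204, 0.2102]
ee_rot: [-1.569, 0.0, -1.541]
ft_force: [0.7, -0.2, -0.3]
grip_width: 0.0856
clock: 11.35
tool_pos: [0.6453, -0.0011, 0.2078]
ee_rot: [-1.572, -0.002, -1.546]
ft_force: [-0.4, 0.7, 1.0]
grip_width: 0.0852
212 144
```

View pics/s11.png

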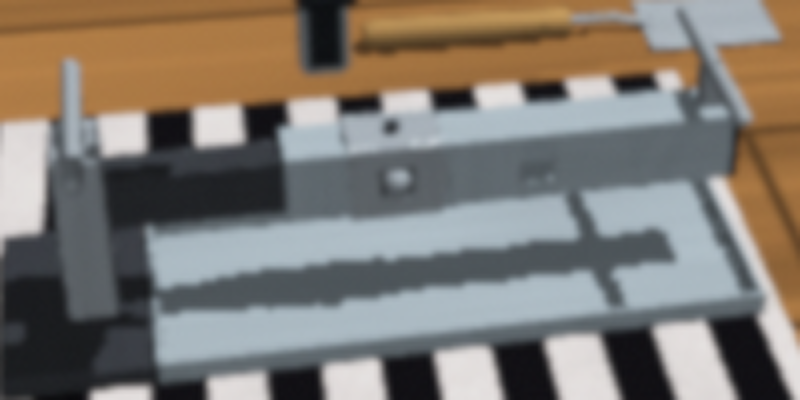

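View pics/w11c.png

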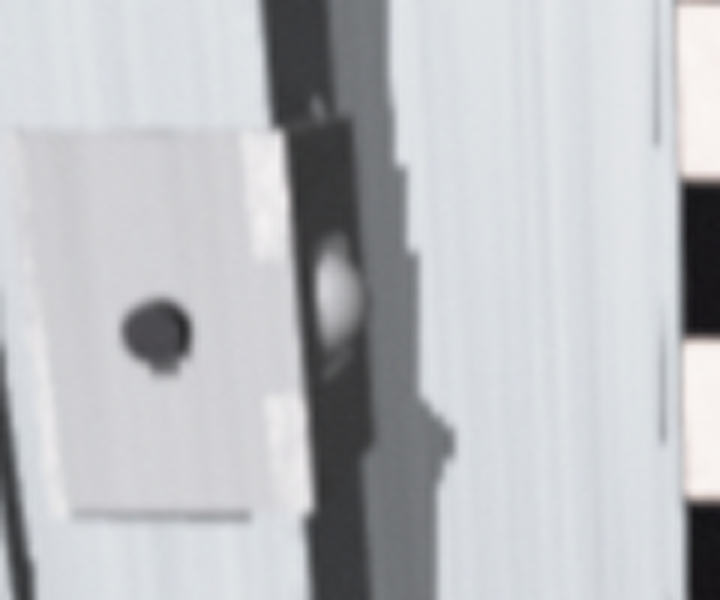

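The nose stands proud of the collar. Its tip is at about (211,144) in the wrist view, against (212,144) projected for fully out. In the scene view it is at (249.5,224.8), against (249.5,224.2) at the start. Handing in.

Run:
```python
from m import *
w=arm.camera_params("wrist");print(two(w,(210.7,143.7),s,(249.5,224.75)))
print(arm.observe()["ft_force"],arm.close_job())
```

```text
(array([0.58459196, 0.04478318, 0.0800672 ]), np.float64(0.002716987792169986))
the job is handed in; nothing more can be done
[ 0.03629685  0.35587512 -0.90011579] None
```

The rack is locked at its longer setting, with the button out through the collar's hole, and I have handed the job in.

**What I did:** I squeezed the button level with the tube face at 25 to 30 N (opening 32 mm). I then slid the tube about 76 mm along the bar. The force I read peaked at 19.5 N as the tube rode over the nose, then ran at about 6 to 10 N. It dropped to about 1 N when the button reached the collar's hole. I centred the hole on the button at no more than 8 N, took the load off, opened the gripper and backed away. The robot took about 11.5 s in all.

**Last checks:**
- **Button:** it sits centred in the collar's hole with even gaps and stands proud of the collar in the scene and wrist views. In each view its tip is within about 1.5 pixels of its fully-out position.
- **One looser figure:** the final two-view fix put the tip about 2.4 mm short of the fully-out x I had measured at the start. The two sight lines missed each other by 2.7 mm, so I take this as calibration error, but that fix alone does not prove the button is fully out.
- **Contact:** the gripper is clear of everything and the final wrist force was about 1 N or less. I did not move near the mould, jar, bowl or spatula.

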